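Leak test: set the range collar and hold the piston drawn

ROBOT

A 7-joint arm with a two-finger parallel gripper is mounted at the origin on the work surface. World frame = base frame: x ahead of the robot, y to its left, z up, the work surface at z = 0. Lengths are in m, angles in degrees, forces in N, time in s.
With the tool pointing down it reaches from about 0.425 to 0.875 m from the base axis. Payload 4.7 kg.
Tool frame: the origin (TCP) lies between the finger pads; the fingertips stand 19 mm ahead of it and the grasp point (between the pads) is the TCP; x points along the fingers, z is the direction in which the jaws open and shut, and the axes are right-handed (so a half turn about x gives the same grasp; the last joint's range is limited). The gripper opens to 87 mm and grips with 3 to 60 N. Pads are 19 mm wide; open, the fingers measure 117 mm over their backs; the gripper's body (75 mm by 190 mm) begins 51 mm behind the grasp point.
Start: joints at [-68.921, 18.392, -4.016, 83.108, 1.295, 78.541, -3.26], TCP at [0.225, 0.61, 0.242] pointing down, gripper open.
Joint ranges: [-163.93, 163.93], [-17.29, 119.83], [-79.2, 71.16], [3.27, 140.29], [-89.18, 269.18], [5.43, 117.66], [-154.24, 154.24]. Speed limits (degrees/s): [147.25, 147.25, 180, 180, 180, 180, 180].

INTERFACE

Orientations are given as [roll, pitch, yaw] about the fixed x, y, z axes, in that order (R = Rz(yaw) Ry(pitch) Rx(roll)).
In Python, from cell import monitor, read_camera, camera_model, env, regions_of gives the robot as it stands. The module is installed in compiled form; this text tells all that it offers.
- The arm moves only by the tool step_arm, never from a script. Its argument "deltas" is a list of rows, each a list of 5 numbers: the gripper's target within -1 to 1 (fully open at 1, half-way at 0, shut at -1), then the shift along the tool's x, y, z in m, then the turn about the tool's x in degrees. A call has 1 to 12 rows; each row is the pose to reach, as a shift and turn from the pose commanded when the call began, along the tool's axes at that moment; what a row does not reach only later rows make up. A row lasts 1/8 s, in which the tool goes at most 62.5 mm and 10.7 degrees, less where a joint would pass 70% of its speed; a pose out of reach is approached as far as the arm can. A call with a gripper value outside its range is refused whole. The fingers move at their own pace and stop on an object; "newtons" is the grip in N (left out, the last holds). Time passes only in rows, so rows that repeat a pose let the fingers close. It gives the time, the measured TCP pose, the force and the opening at its end, in the units of the state.
- monitor.get_obs(): the state, without advancing time (a new reading comes with each control period).
- read_camera(name): name is "scene" or "top"; returns (picture, depth): 480x640x3 uint8, red, green, blue; 480x640 float32, m along the optical axis (not along the pixel's ray), 0 where there is no reading.
- camera_model(name): a dict with "fx", "fy", "cx", "cy" (pixels), "xyz" and "attitude" of the camera in the world. Camera axes: x right, y down, z forward; pixel columns grow to the right and rows downward; lengths in m; the calibration is good to about 2 mm. A picture is of the moment at which its call begins. camera_model takes no time and is no camera call.
- env.sign_off(): hands the job in, once; it reports no verdict.
Trained networks look in the newest picture that a camera, given by its name, has taken for a name from the list of things; names that differ only in an ending like _2 or _b are one class to them, and where a whole thing is asked for, a point or a joint stands for the part that bears it (a point fixed in the world has none). Each returns a list of dicts, best first, with "p" (0 to 1); they miss things now and then, are a little off and sometimes report something else, mostly with a low value. They report only what shows in the picture. A call takes as long as a camera call. They do not tell look-alikes from the thing itself.
- regions_of(camera, thing): "pixels" (480x640 bool, what is visible of it) and "pixel" ([column, row] in pixels, amid what is visible of it).
The state is a dict: "time_s": time; "qpos": joint angles; "joint_velocities": joint speeds; "effort": joint torques, N m; "tool_pos": TCP position; "tool_rot": TCP orientation; "force": force on the tool from outside, world axes, zero at the start; "wrist_torque": the same for the moment, N m; "grip_width": finger opening in m.
Only numpy, scipy, OpenCV 4.12 (cv2) and the standard library are available. Lean on these libraries where they do the work, as an engineer would, in place of code of your own. Each camera call takes 0.05 s, during which the arm holds its last target. There are 200 camera calls.

TASK

Get the leak tester ready for a reading: with the piston rod left fully home, turn the collar to mark 5 (the pointer line at the row of five dots) until it clicks in, and let go of it. Then take the rod by its knob and draw it straight up 40 mm out of its bore, in line with the bore and without straining it sideways, and finish still holding it there, steady, in the gripper. Leave everything else on the table where it is.

Things in the scene. Friction and masses are not known exactly. Their poses are not given: they have to be found in the camera images.
- tester: The leak tester, fixed to the table: bare aluminium pump block 124 x 124 mm, top 80 mm above the table, on a dark base plate. Origin on the bore's axis at table height, z up. Bore: vertical, blind, 17 mm wide, floor at z = 8 mm, mouth at 80. On its +y side, 148 mm away, a test cell 78 x 78 mm, 62 mm high; a gauge juts from the +x face to x = 96 mm, top at 69 mm.
- mark5 (a point): Middle of the row of five dots on the block's top, 42.5 mm from the bore's axis. The marks are rows of black dots around the collar, running radially from 32 mm out: one dot = mark 1 to six dots = mark 6. Mark 1 lies 115.5 deg counterclockwise (from above) from the tester's +x axis, each next one 25.8 deg (0.45 rad) farther counterclockwise.
- collar (a joint): Angle of the collar, rad: 0 with its white pointer at mark 1, 0.45 more per mark (mark 5 = 1.8); grows counterclockwise seen from above; end stops at -0.12 and 2.37. A spring detent pulls it into each mark from up to about 0.15 rad away; turning past takes about 0.15 N m. Starts at or between marks 1 and 3.
- collar_grip (a point): Middle of the collar, on the bore's axis, 91 mm above the table; turns with the collar. The collar: dark knurled steel ring, 54 mm outside, 28 mm inside, from 80 to 102 mm above the table; the rod passes through it untouched. White pointer line 4.5 mm wide over its top and side. Can be gripped across its outside from above at any yaw, the fingers straddling the rod's knob.
- rod: The piston rod, loose and upright in the bore: bright steel, 16 mm thick, 119 mm long, about 0.25 kg; it sinks back if let go. Origin: centre of its foot, z along it to the knob. Home, the foot is 8 mm above the table; drawn 40 mm, at 48 mm. A black ring round it, 3 mm wide, has its lower edge 54 mm above the foot: level with the collar's top when drawn 40 mm.
- rod_knob (a point): Middle of the rod's knob, 109 mm above the rod's foot, 117 mm above the table when home. The knob is a plain dark steel cylinder 26 mm across and 20 mm high, from 107 to 127 mm above the table when home; 5 mm gap between knob and collar.
- flask: bystander: stoppered glass flask, 60 mm across, 158 mm high, standing at the far side; origin under its centre
- wash_bottle: bystander: white plastic wash bottle with red cap and bent spout, 62 mm across, 175 mm high; origin under its centre
- cell_plate: bystander: dark square cell plate 70 x 70 x 10 mm lying flat near the tester; origin under its centre
- spanner: bystander: small steel spanner 150 mm long lying flat; origin under its middle
- jar: bystander: lidded jar, 60 mm across, 75 mm high; origin under its centre
- end_block: bystander: aluminium block 55 x 80 x 35 mm; origin under its centre
Things that resemble listed ones, but are neither listed nor needed, are in the scene too. Of the things that look like the rod, the middle-sized one is meant.

How it is judged (in metres and radians):
On the way:
1. collar clicked to mark 5 and let go, with the rod still home (value of joint collar between 1.68 and 1.92 rad and z of rod in the frame of tester below 0.012 m and contact force between the fingers and tester below 0.5 N), for 0.2 s.
At the end, for the whole second after the job is handed in: The collar is within 0.12 rad of mark 5; the rod is drawn 34 to 46 mm out of its home place, within 0.05 rad of the bore's axis, still (under 0.02 m/s), gripped by the fingers (over 1.5 N), and presses on the tester with less than 12 N; the fingers do not touch the tester or collar (value of joint collar between 1.68 and 1.92 rad and z of rod in the frame of tester between 0.042 and 0.054 m and contact force between the fingers and rod above 1.5 N and contact force between the fingers and tester below 0.5 N and contact force between rod and tester below 12 N and linear speed of rod below 0.02 m/s and angle between the z axis of rod and the z axis of tester, either way round below 0.05 rad); the arm keeps its last pose, push and grip.
It fails at once if the rod is strained against its bore (over 30 N) (contact force between rod and tester above 30 N).
It fails at once if something else on the table is moved over 30 mm (distance of any of flask, wash_bottle, cell_plate, spanner, jar, end_block from where it was at the start of the episode above 0.03 m).
It also fails if it takes over 59 s, if anything falls off the work surface, if the arm or the gripper's body presses on something with over 40 N, if the wrist force passes 120 N, or if a joint passes its speed limit or range.

## Working session

There is one attempt and no reset: what is moved stays moved. The work goes in short steps, Python scripts to look and compute and a tool call to move; the robot and the scene stay as the last step left them, time stands still between calls to the robot, and variables do not carry over. Pictures are saved under pics/ and viewed, about 8 in all and at most 12, crops included, and the job is handed in when it is done.

Besides the shell and the picture viewer there is one more tool, called after "Emit:" by a JSON object that holds its "api" and its "payload". step_arm: Moves the arm, as the interface text tells. Its arguments: {"type":"object","properties":{"deltas":{"type":"array"},"newtons":{"type":"number"}},"required":["deltas"]}

```bash
mkdir -p pics
cat > h.py <<'E'
import numpy as np, cv2
from scipy.spatial.transform import Rotation as R
from cell import monitor, read_camera, camera_model, env, regions_of
def cam(n):
    m=camera_model(n); a=np.array(m['attitude'],float)
    if a.shape==(3,3): Rm=a
    elif a.size==4: Rm=R.from_quat(a).as_matrix()
    else: Rm=R.from_euler('xyz',a,degrees=True).as_matrix()
    return m,Rm,np.array(m['xyz'])
def ray(n,u,v):
    m,Rm,t=cam(n); return t,Rm@np.array([(u-m['cx'])/m['fx'],(v-m['cy'])/m['fy'],1.])
def atz(n,u,v,z):
    t,d=ray(n,u,v); return t+d*(z-t[2])/d[2]
def proj(n,P):
    m,Rm,t=cam(n); p=Rm.T@(np.array(P)-t); return np.array([m['fx']*p[0]/p[2]+m['cx'],m['fy']*p[1]/p[2]+m['cy']])
def cloud(n,dep):
    m,Rm,t=cam(n); v,u=np.mgrid[:480,:640]
    c=np.stack([(u-m['cx'])/m['fx']*dep,(v-m['cy'])/m['fy']*dep,dep],-1); return c@Rm.T+t
def save(img,f): cv2.imwrite('pics/'+f,img[...,::-1])
E
python3 - <<'E'
from h import *
for n in('scene','top'):
    print(camera_model(n))
    im,d=read_camera(n); save(im,n+'0.png')
    P=cloud(n,d)
    for th in('tester','collar','rod','rod_knob','cell_plate','spanner'):
        for r in regions_of(n,th)[:4]:
            q=P[r['pixels']&(d>0)]
            print(n,th,round(r['p'],2),r['pixel'],np.round(np.median(q,0),3),np.round(q.max(0),3) if len(q) else 0, len(q))
print(monitor.get_obs())
E
```

```text
{'fx': 468.1633318749281, 'fy': 468.1633318749281, 'cx': 318.76716173161503, 'cy': 246.2713190742335, 'xyz': array([ 1.14799953, -0.57895807,  0.69746862]), 'attitude': array([-124.26187163,   -0.18346942,   44.63021414])}
scene tester 0.8 [281.1, 293.8] [ 0.575 -0.106  0.053] [0.628 0.093 0.122] 6339
scene collar 0.91 [263.5, 280.8] [ 0.545 -0.127  0.098] [ 0.56  -0.09   0.118] 411
scene rod 0.65 [263.2, 272.4] [ 0.538 -0.12   0.12 ] [ 0.546 -0.104  0.128] 175
scene rod 0.57 [234.2, 318.3] [ 0.599 -0.246  0.109] [ 0.609 -0.172  0.161] 947
scene rod 0.5 [222.5, 321.4] [ 0.534 -0.233  0.054] [ 0.588 -0.186  0.142] 259
scene rod_knob 0.71 [262.6, 269.1] [ 0.538 -0.12   0.122] [ 0.546 -0.104  0.128] 163
scene rod_knob 0.55 [218.1, 319.3] [ 0.534 -0.233  0.057] [ 0.588 -0.186  0.137] 233
scene rod_knob 0.29 [285.8, 294.9] [ 0.575 -0.106  0.053] [0.628 0.126 0.135] 6165
scene cell_plate 0.85 [218.2, 285.0] [ 0.384 -0.142  0.009] [ 0.579 -0.092  0.16 ] 300
scene cell_plate 0.52 [262.5, 272.4] [ 0.538 -0.12   0.12 ] [ 0.546 -0.104  0.128] 169
scene cell_plate 0.49 [285.8, 293.4] [ 0.575 -0.
[... 1291 characters left out ...]
346  0.019] 458
{'time_s': 0.7, 'qpos': array([-68.92115781,  18.3888325 ,  -4.01548093,  83.10636096,
         1.29448518,  78.54279585,  -3.25958466]), 'joint_velocities': array([ 0.09753729, -0.03907391, -0.02049459, -0.05607354, -0.01818547,
       -0.12265526, -0.02223415]), 'effort': array([-4.39450414e-04, -4.90932512e+01, -4.02896684e-01, -3.12716854e+01,
       -6.35679974e-02,  3.31735786e-02,  3.19743515e-05]), 'tool_pos': array([0.22523576, 0.609747  , 0.24163195]), 'tool_rot': array([-19.44272363,  89.99245706,  50.28692953]), 'force': array([-0.58156605, -0.51001417, -0.50539438]), 'wrist_torque': array([ 0.03128727, -0.01526214,  0.04158222]), 'grip_width': 0.0869602514642949}
```

Run:
```python
import cv2,numpy as np
a=cv2.imread('pics/top0.png')[170:350,300:500]; b=cv2.imread('pics/scene0.png')
cv2.imwrite('pics/v1.png',cv2.resize(a,None,fx=3.3,fy=3.3,interpolation=cv2.INTER_CUBIC))
```

```text
(no output)
```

View pics/v1.png

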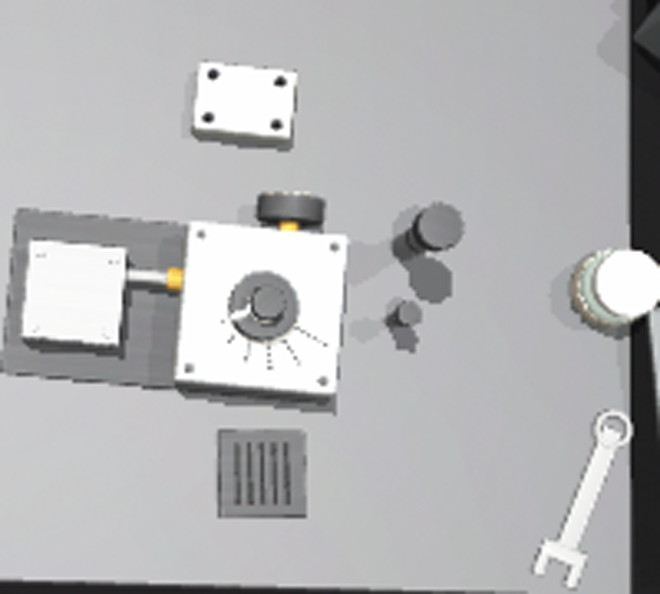

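View pics/scene0.png

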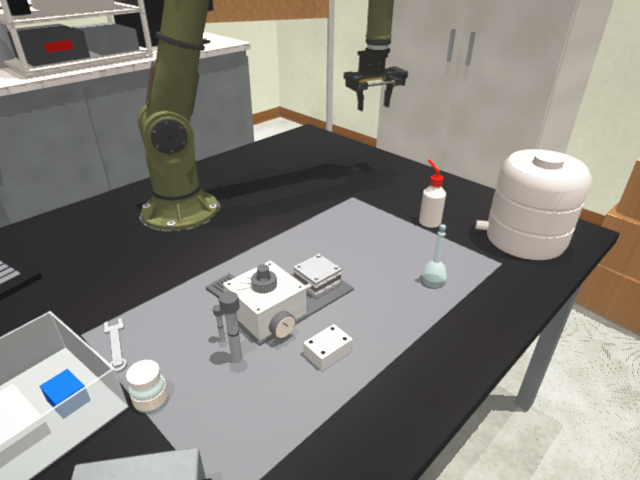

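Run:
```python
from h import *
im=cv2.imread('pics/top0.png')[...,::-1]; _,d=read_camera('top'); P=cloud('top',d)
near=np.hypot(P[...,0]-.535,P[...,1]+.115)<.11
m=near&(abs(P[...,2]-.08)<.012)
q=P[m]; print('z',np.median(q[:,2]),len(q))
# bright top face by colour, rectified
g=im.min(2); mm=(near&(g>200)&(P[...,2]>.06)).astype(np.uint8)
mm=cv2.morphologyEx(mm,cv2.MORPH_CLOSE,np.ones((21,21)))
mm=cv2.morphologyEx(mm,cv2.MORPH_OPEN,np.ones((9,9)))
c=max(cv2.findContours(mm,0,1)[0],key=cv2.contourArea)[:,0]
w=np.array([atz('top',u,v,.08)[:2] for u,v in c]).astype(np.float32)
r=cv2.minAreaRect(w*1000); print('rect',r)
for th,z in(('collar',.102),('rod_knob',.127)):
  for n in('top','scene'):
    if n=='scene': read_camera(n)
    for k in regions_of(n,th)[:3]:
        v,u=np.where(k['pixels'])
        ww=np.array([atz(n,a,b,z)[:2] for a,b in zip(u,v)])
        print(n,th,round(k['p'],2),ww.mean(0),(ww.min(0)+ww.max(0))/2,np.ptp(ww,0))
# rectified view z=0.08..0.102, 0.25mm/px
def rect(z,n,img,c0,s=.00025,N=600):
    yy,xx=np.mgrid[:N,:N]; X=c0[0]-(yy-N/2)*s; Y=c0[1]-(xx-N/2)*s
    m_,Rm,t=cam(n); p=(np.stack([X,Y,0*X+z],-1)-t)@Rm
    return cv2.remap(img,(m_['fx']*p[...,0]/p[...,2]+m_['cx']).astype(np.float32),(m_['fy']*p[...,1]/p[...,2]+m_['cy']).astype(np.float32),1)
c0=np.array(r[0])/1000
sc=cv2.imread('pics/scene0.png')[...,::-1]
a=np.hstack([rect(.08,'top',im,c0,.0004,400),rect(.102,'scene',sc,c0,.0004,400)])
save(a,'v2.png')
```

```text
z 0.07903926404577688 2001
rect ((533.68798828125, -113.75504302978516), (124.7940673828125, 128.88754272460938), 86.14414978027344)
top collar 0.72 [ 0.53001808 -0.11316213] [ 0.53132939 -0.11427429] [0.05161802 0.05120628]
scene collar 0.59 [ 0.54888141 -0.12940933] [ 0.54346642 -0.12493547] [0.06866615 0.06498477]
top rod_knob 0.65 [ 0.58898166 -0.23766422] [ 0.58857865 -0.23559673] [0.04172941 0.05287565]
top rod_knob 0.57 [ 0.53067377 -0.1127747 ] [ 0.5307812  -0.11287296] [0.02308139 0.02273947]
top rod_knob 0.44 [ 0.52445388 -0.21774961] [ 0.52488696 -0.21726406] [0.01551531 0.02012037]
scene rod_knob 0.68 [ 0.60175684 -0.2716287 ] [ 0.602742   -0.27233439] [0.08438202 0.05044123]Traceback (most recent call last):
  File "<stdin>", line 18, in <module>
  File "h.py", line 13, in atz
    t,d=ray(n,u,v); return t+d*(z-t[2])/d[2]
        ~~~^^^^^^^
  File "h.py", line 11, in ray
    m,Rm,t=cam(n); return t,Rm@np.array([(u-m['cx'])/m['fx'],(v-m['cy'])/m['fy'],1.])
           ~~~^^^
  File "h.py", line 5, in cam
    m=camera_model(n); a=np.array(m['attitude'],float)
ValueError: time passes only in moves, steps and waits
```

```bash
sed -i 's/^def cam(n):/import functools\n@functools.cache\ndef cam(n):/' h.py
cat >> h.py <<'E'
def rect(z,n,img,c0,s=.0004,N=400):
    yy,xx=np.mgrid[:N,:N]; X=c0[0]-(yy-N/2)*s; Y=c0[1]-(xx-N/2)*s
    m_,Rm,t=cam(n); p=(np.stack([X,Y,0*X+z],-1)-t)@Rm
    return cv2.remap(img,(m_['fx']*p[...,0]/p[...,2]+m_['cx']).astype(np.float32),(m_['fy']*p[...,1]/p[...,2]+m_['cy']).astype(np.float32),1)
def overlay(img,n,c,yaw,s=4):
    "tester outline, collar rim, knob rim, marks drawn on a picture"
    out=cv2.resize(img,None,fx=s,fy=s,interpolation=cv2.INTER_CUBIC); y=np.radians(yaw)
    W=lambda r,a,z:((proj(n,[c[0]+r*np.cos(a+y),c[1]+r*np.sin(a+y),z])+.5)*s).astype(int)
    for z,r,col in((.102,.027,(255,0,0)),(.127,.013,(0,255,0))):
        cv2.polylines(out,[np.array([W(r,a,z) for a in np.linspace(0,6.28,60)])],True,col,1)
    cv2.polylines(out,[np.array([W(.062*2**.5,a,.08) for a in np.pi/4+np.arange(4)*np.pi/2])],True,(0,0,255),1)
    for k in range(6): cv2.circle(out,tuple(int(t) for t in W(.0425,np.radians(115.5)+.45*k,.08)),3,(255,0,255),1)
    return out,tuple(W(0,0,.1))
E
python3 - <<'E'
from h import *
im=cv2.imread('pics/top0.png')[...,::-1]; sc=cv2.imread('pics/scene0.png')[...,::-1]
o=[]
for n,i in(('top',im),('scene',sc)):
    a,(u,v)=overlay(i,n,(.5315,-.1135),-3.9,6); o.append(a[v-230:v+230,u-200:u+200])
save(np.hstack(o),'v2.png')
E
```

```text
(no output)
```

View pics/v2.png

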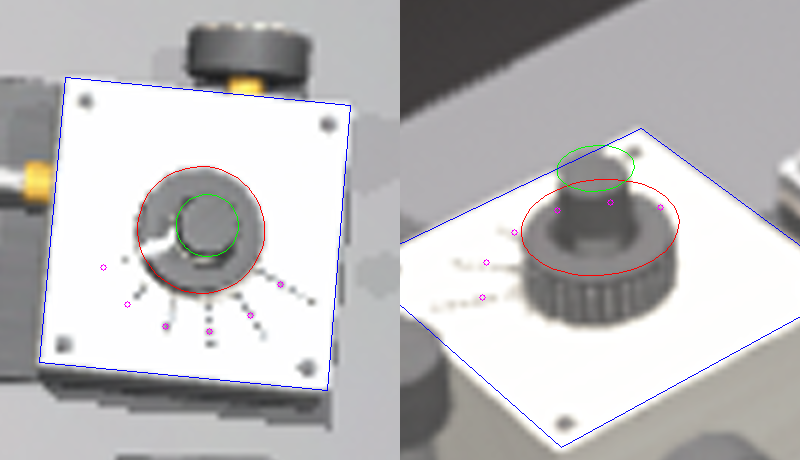

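```bash
cat >> h.py <<'E'
def st(target=None):
    o=monitor.get_obs(); Rm=R.from_euler('xyz',o['tool_rot'],degrees=True).as_matrix(); p=np.array(o['tool_pos'])
    print('t',round(o['time_s'],2),'tcp',p.round(4),'x',Rm[:,0].round(4),'z',Rm[:,2].round(3),'jawaz',round(np.degrees(np.arctan2(Rm[1,2],Rm[0,2])),2))
    print('q',np.round(o['qpos'],1),'F',np.round(o['force'],2),'M',np.round(o['wrist_torque'],3),'w',round(o['grip_width'],4))
    if target is not None: print('delta',(Rm.T@(np.array(target)-p)).round(4))
E
python3 -c "
from h import *
st([.5312,-.1135,.28])"
```

```text
t 1.05 tcp [0.2252 0.6097 0.2416] x [ 1.e-04  0.e+00 -1.e+00] z [0.346 0.938 0.   ] jawaz 69.73
q [-68.9  18.4  -4.   83.1   1.3  78.5  -3.3] F [ 0.42 -0.24 -0.15] M [ 0.033  0.003 -0.04 ] w 0.0872
delta [-0.0384 -0.5376 -0.5724]
```

Emit:
{"api": "step_arm", "payload": {"deltas": [[1,-0.02,-0.02,-0.02,0],[1,-0.038,-0.06,-0.06,4],[1,-0.038,-0.1,-0.1,10],[1,-0.038,-0.14,-0.14,18],[1,-0.038,-0.18,-0.18,26],[1,-0.038,-0.22,-0.22,34],[1,-0.038,-0.26,-0.26,42],[1,-0.038,-0.3,-0.3,50],[1,-0.038,-0.34,-0.34,58],[1,-0.038,-0.38,-0.38,66],[1,-0.038,-0.41,-0.42,74],[1,-0.038,-0.43,-0.45,82]]}}

```text
time_s: 2.55
tool_pos: [0.4732, 0.036, 0.2799]
tool_rot: [25.4, 89.9, 12.7]
force: [0.0, -0.1, 0.3]
grip_width: 0.0872
```

```bash
python3 -c "
from h import *
st([.5312,-.1135,.23])"
```

```text
t 2.55 tcp [0.4732 0.036  0.2799] x [ 9.e-04  2.e-04 -1.e+00] z [ 0.976 -0.219  0.001] jawaz -12.68
q [-35.5  -5.5  26.3 104.5   2.5  80.4 -22.4] F [ 0.04 -0.06  0.35] M [-0.019  0.048  0.012] w 0.0872
delta [ 0.0499 -0.1332  0.0894]
```

Emit:
{"api": "step_arm", "payload": {"deltas": [[1,0.0,-0.02,0.012,6],[1,0.0,-0.045,0.03,15],[1,0.0,-0.075,0.05,25],[1,0.0,-0.105,0.07,35],[1,0.02,-0.125,0.084,45],[1,0.04,-0.133,0.0894,54],[1,0.05,-0.133,0.0894,62],[1,0.05,-0.133,0.0894,68],[1,0.05,-0.133,0.0894,70],[1,0.05,-0.133,0.0894,70]]}}

```text
time_s: 3.8
tool_pos: [0.5319, -0.1103, 0.2298]
tool_rot: [92.5, 90.0, 10.3]
force: [0.7, 0.0, 0.6]
grip_width: 0.0871
```

Run:
```python
from h import *
st([.5312,-.1135,.104])
o=[]
for n in('top','scene'):
    im,d=read_camera(n); a,(u,v)=overlay(im,n,(.5312,-.1135),-3.9,4); o.append(a[max(v-300,0):v+200,u-200:u+200])
save(np.hstack(o),'v3.png')
```

```text
t 3.8 tcp [ 0.5319 -0.1103  0.2298] x [ 6.e-04  1.e-04 -1.e+00] z [ 0.136 -0.991 -0.   ] jawaz -82.2
q [-26.2   6.   37.9 100.6  -3.8  74.6 -69.7] F [0.66 0.05 0.59] M [-0.097  0.149  0.034] w 0.0871
delta [ 0.1258 -0.0012  0.0031]
```

View pics/v3.png

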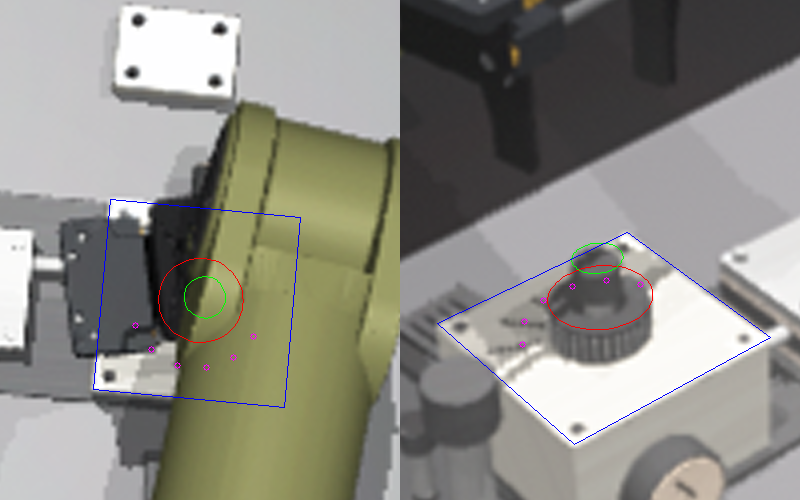

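Emit:
{"api": "step_arm", "payload": {"deltas": [[1,0.02,-0.001,0.003,0],[1,0.05,-0.001,0.003,0],[1,0.08,-0.001,0.003,0],[1,0.105,-0.001,0.003,0],[1,0.12,-0.001,0.003,0],[1,0.126,-0.001,0.003,0],[1,0.126,-0.001,0.003,0],[1,0.126,-0.001,0.003,0]]}}

```text
time_s: 4.9
tool_pos: [0.5319, -0.1135, 0.1045]
tool_rot: [84.8, 89.9, 2.5]
force: [0.4, 0.5, 0.6]
grip_width: 0.087
```

Emit:
{"api": "step_arm", "payload": {"deltas": [[0.4,0,0,0,0],[0.3,0,0,0,0],[0.2,0,0,0,0],[0,0,0,0,0],[-0.2,0,0,0,0],[-0.2,0,0,0,0],[-0.2,0,0,0,0],[-0.2,0,0,0,0]], "newtons": 10}}

```text
time_s: 5.9
tool_pos: [0.5312, -0.1133, 0.1036]
tool_rot: [165.3, 90.0, 83.0]
force: [-0.2, 1.4, 1.4]
grip_width: 0.0533
```

Run:
```python
from h import *
st([.5312,-.1135,.104])
```

```text
t 5.9 tcp [ 0.5312 -0.1133  0.1036] x [ 0.e+00  3.e-04 -1.e+00] z [ 0.135 -0.991 -0.   ] jawaz -82.27
q [-23.8  13.6  37.3 108.9  -9.5  60.5 -64.9] F [-0.23  1.41  1.43] M [ 0.138  0.208 -0.03 ] w 0.0533
delta [-0.0004 -0.      0.0002]
```

Emit:
{"api": "step_arm", "payload": {"deltas": [[-0.4,0,0,0,0],[-0.4,0,0,0,0],[-0.4,0,0,0,-3],[-0.4,0,0,0,-8],[-0.4,0,0,0,-14],[-0.4,0,0,0,-20],[-0.4,0,0,0,-26],[-0.4,0,0,0,-32],[-0.4,0,0,0,-38],[-0.4,0,0,0,-44],[-0.4,0,0,0,-50],[-0.4,0,0,0,-50]], "newtons": 30}}

```text
time_s: 7.4
tool_pos: [0.5316, -0.1136, 0.1035]
tool_rot: [4.4, 89.9, -27.9]
force: [1.8, -1.2, -1.4]
grip_width: 0.053
```

Run:
```python
from h import *
st([.5312,-.1135,.104])
o=[]
for n in('top','scene'):
    im,d=read_camera(n); a,(u,v)=overlay(im,n,(.5312,-.1135),-3.9,5); o.append(a[max(v-250,0):v+200,u-200:u+200])
save(np.hstack(o),'v4.png')
```

```text
t 7.4 tcp [ 0.5316 -0.1136  0.1035] x [ 9.e-04 -5.e-04 -1.e+00] z [ 0.846 -0.534  0.001] jawaz -32.27
q [-18.   12.9  30.6 108.7  -7.5  60.3 -16.6] F [ 1.76 -1.16 -1.39] M [ 0.191 -0.172  0.558] w 0.053
delta [-0.0005 -0.0002 -0.0004]
```

View pics/v4.png

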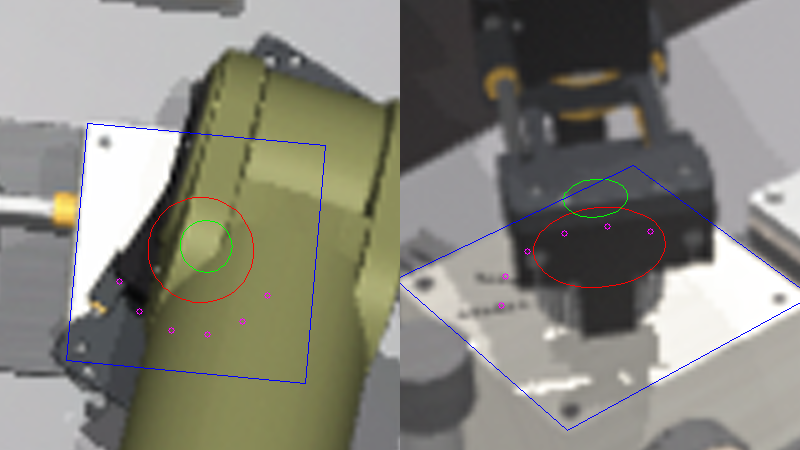

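Emit:
{"api": "step_arm", "payload": {"deltas": [[-0.4,0,0,0,-5],[-0.4,0,0,0,-11],[-0.4,0,0,0,-17],[-0.4,0,0,0,-23],[-0.4,0,0,0,-29],[-0.4,0,0,0,-35],[-0.4,0,0,0,-41],[-0.4,0,0,0,-47],[-0.4,0,0,0,-51],[-0.4,0,0,0,-53],[-0.4,0,0,0,-53],[-0.4,0,0,0,-53]]}}

```text
time_s: 9.0
tool_pos: [0.5328, -0.1153, 0.1035]
tool_rot: [-57.2, 89.7, -36.7]
force: [6.4, -4.0, -7.6]
grip_width: 0.0524
```

Run:
```python
from h import *
st([.5312,-.1135,.104])
```

```text
t 9.0 tcp [ 0.5328 -0.1153  0.1035] x [ 0.004 -0.003 -1.   ] z [0.936 0.351 0.003] jawaz 20.57
q [-12.4  12.4  24.2 108.5  -5.7  60.   34.8] F [ 6.35 -3.97 -7.64] M [-0.781 -1.214  0.174] w 0.0524
delta [-0.0006  0.0022 -0.0009]
```

Emit:
{"api": "step_arm", "payload": {"deltas": [[0.2,0,0,0,0],[1,0,0,0,0],[1,0,0,0,0],[1,0,0,0,0],[1,0,0,0,0],[1,-0.02,0,0,0],[1,-0.05,0,0,0],[1,-0.08,0,0,0],[1,-0.1,0,0,0],[1,-0.1,0,0,0]]}}

```text
time_s: 10.25
tool_pos: [0.5322, -0.1136, 0.2051]
tool_rot: [-20.1, 89.8, 0.6]
force: [0.2, 0.1, -0.2]
grip_width: 0.0867
```

Run:
```python
from h import *
st([.5312,-.1135,.13])
o=[]
for n in('scene',):
    im,d=read_camera(n); save(im,n+'5.png'); v,u=proj(n,[.531,-.1135,.1])[::-1].astype(int)
    c=im[v-32:v+28,u-45:u+35]
save(cv2.resize(c,None,fx=10,fy=10,interpolation=cv2.INTER_CUBIC),'v5.png')
```

```text
t 10.25 tcp [ 0.5322 -0.1136  0.2051] x [ 0.0036  0.     -1.    ] z [0.935 0.354 0.003] jawaz 20.72
q [-13.5   6.6  24.6 102.2  -2.9  71.6  32.6] F [ 0.25  0.06 -0.17] M [-0.139  0.029  0.013] w 0.0867
delta [ 0.0751  0.0006 -0.0012]
```

View pics/v5.png

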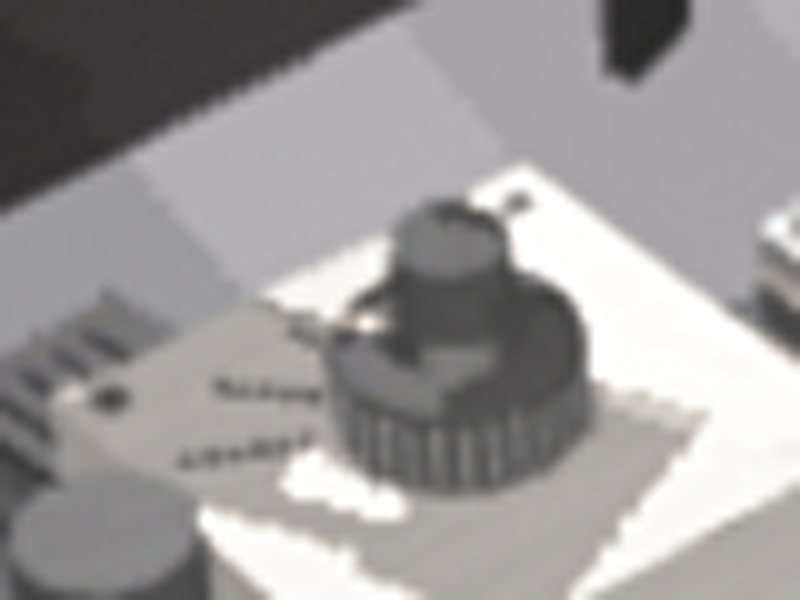

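Run:
```python
from h import *
n='scene'; im=cv2.imread('pics/scene5.png').astype(int)
v0,u0=proj(n,[.531,-.1135,.1])[::-1].astype(int)
# pixel values of expected pointer pixels for mid-radius 20.5mm at each angle, for small centre shifts
g=im.min(2).astype(np.float32)
for dz in (.102,.099):
  for k in np.arange(1,7,.25):
    a=np.radians(115.5-3.9)+.45*(k-1)
    pr=[proj(n,[.531+r*np.cos(a),-.1135+r*np.sin(a),dz]) for r in(.017,.02,.024)]
    print(dz,k,[(int(g[int(round(p[1])),int(round(p[0]))]),tuple(((p-[u0-45,v0-32])*10+5).astype(int))) for p in pr])
```

```text
0.102 1.0 [(79, (np.int64(499), np.int64(278))), (71, (np.int64(506), np.int64(270))), (166, (np.int64(515), np.int64(260)))]
0.102 1.25 [(79, (np.int64(491), np.int64(276))), (90, (np.int64(496), np.int64(268))), (106, (np.int64(503), np.int64(257)))]
0.102 1.5 [(83, (np.int64(482), np.int64(275))), (107, (np.int64(486), np.int64(266))), (113, (np.int64(491), np.int64(255)))]
0.102 1.75 [(88, (np.int64(473), np.int64(274))), (113, (np.int64(476), np.int64(266))), (120, (np.int64(479), np.int64(254)))]
0.102 2.0 [(97, (np.int64(464), np.int64(274))), (115, (np.int64(465), np.int64(266))), (119, (np.int64(466), np.int64(254)))]
0.102 2.25 [(105, (np.int64(455), np.int64(275))), (119, (np.int64(454), np.int64(266))), (121, (np.int64(453), np.int64(255)))]
0.102 2.5 [(105, (np.int64(446), np.int64(276))), (119, (np.int64(444), np.int64(268))), (121, (np.int64(440), np.int64(257)))]
0.102 2.75 [(103, (np.int64(437), np.int64(278))), (103, (np.int64(433), np.int64(270))), (124, (np.int64(428), np.int64(259)))]
0.102 3.0 [(78, (np.int64(428), np.int64(280))), (99, (np.int64(423), np.int64(
[... 4301 characters left out ...]
64), np.int64(338))), (87, (np.int64(345), np.int64(339)))]
0.099 5.75 [(100, (np.int64(379), np.int64(344))), (118, (np.int64(364), np.int64(345))), (92, (np.int64(345), np.int64(347)))]
0.099 6.0 [(80, (np.int64(380), np.int64(349))), (122, (np.int64(365), np.int64(352))), (118, (np.int64(346), np.int64(355)))]
0.099 6.25 [(100, (np.int64(382), np.int64(355))), (122, (np.int64(368), np.int64(358))), (116, (np.int64(349), np.int64(363)))]
0.099 6.5 [(120, (np.int64(385), np.int64(360))), (123, (np.int64(371), np.int64(364))), (119, (np.int64(353), np.int64(370)))]
0.099 6.75 [(120, (np.int64(389), np.int64(365))), (121, (np.int64(376), np.int64(370))), (119, (np.int64(359), np.int64(377)))]
```

Emit:
{"api": "step_arm", "payload": {"deltas": [[1,-0.03,0.02,0,0],[1,-0.05,0.06,0,0],[1,-0.06,0.11,0,0],[1,-0.06,0.16,0,0],[1,-0.06,0.21,0,0],[1,-0.06,0.25,0,0],[1,-0.06,0.27,0,0],[1,-0.06,0.27,0,0]]}}

```text
time_s: 11.3
tool_pos: [0.4345, 0.1402, 0.2622]
tool_rot: [-177.0, 89.9, -156.1]
force: [0.6, -0.6, 0.1]
grip_width: 0.087
```

Run:
```python
from h import *
st([.5312,-.1135,.205])
o=[]
for n,z in(('top',.08),('top',.102)):
    im,d=read_camera(n); save(im,n+'6.png')
    r=rect(z,n,im,(.531,-.1135),.0004,400)[60:340,60:340]; o.append(cv2.resize(r,(400,400),interpolation=cv2.INTER_CUBIC))
save(np.hstack(o),'v6.png')
```

```text
t 11.3 tcp [0.4345 0.1402 0.2622] x [-2.1e-03 -9.0e-04 -1.0e+00] z [ 0.934  0.357 -0.002] jawaz 20.93
q [-29.5  -6.    7.7 107.5   0.8  78.6  -1.1] F [ 0.62 -0.63  0.08] M [-0.076  0.07  -0.03 ] w 0.087
delta [ 5.720e-02 -2.715e-01 -2.000e-04]
```

View pics/v6.png

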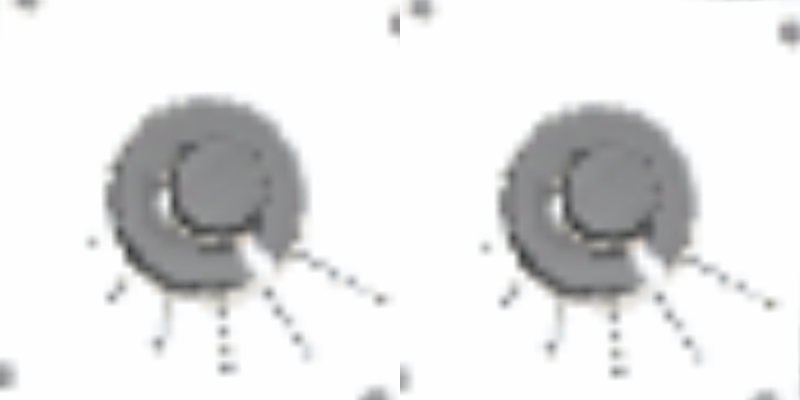

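Run:
```python
from h import *
im=cv2.imread('pics/top6.png')[...,::-1]
r=rect(.102,'top',im,(0.531,-.1135),.00025,320).min(2).astype(float)
yy,xx=np.mgrid[:320,:320]
for cx,cy in((0,0),(2,0),(-2,0),(0,4),(0,-4)):
  for lo,hi in((.017,.021),(.021,.0245)):
    dx=-(yy-160+cy)*.00025; dy=-(xx-160+cx)*.00025; rr=np.hypot(dx,dy); an=np.degrees(np.arctan2(dy,dx))%360
    m=(rr>lo)&(rr<hi)&(an>170)&(an<270); w=np.clip(r-170,0,None)*m
    a=(w*an).sum()/w.sum()+3.9; print(cx,cy,lo,'tester angle',a.round(1),'mark',((np.radians(a-115.5))/.45+1).round(2), 'rad',np.radians(a-115.5).round(3))
r8=rect(.08,'top',im,(0.531,-.1135),.00025,480).min(2).astype(float)
yy,xx=np.mgrid[:480,:480]; dx=-(yy-240)*.00025; dy=-(xx-240)*.00025; rr=np.hypot(dx,dy); an=np.degrees(np.arctan2(dy,dx))%360+3.9
for k in (4,5,6):
    a0=115.5+25.8*(k-1); m=(rr>.033)&(rr<.052)&(abs(an-a0)<10); w=np.clip(225-r8,0,None)*m; print('marks',k,a0,(w*an).sum()/w.sum())
```

```text
0 0 0.017 tester angle 220.3 mark 5.06 rad 1.829
0 0 0.021 tester angle 220.5 mark 5.07 rad 1.833
2 0 0.017 tester angle 221.6 mark 5.11 rad 1.851
2 0 0.021 tester angle 221.4 mark 5.11 rad 1.849
-2 0 0.017 tester angle 219.0 mark 5.02 rad 1.807
-2 0 0.021 tester angle 219.6 mark 5.04 rad 1.817
0 4 0.017 tester angle 218.9 mark 5.01 rad 1.805
0 4 0.021 tester angle 218.8 mark 5.01 rad 1.803
0 -4 0.017 tester angle 221.8 mark 5.12 rad 1.855
0 -4 0.021 tester angle 222.3 mark 5.14 rad 1.863
marks 4 192.9 193.0079391118947
marks 5 218.7 219.23110688704608
marks 6 244.5 245.38405870646454
```

Emit:
{"api": "step_arm", "payload": {"deltas": [[1,0,-0.03,0,0],[1,0,-0.08,0,0],[1,0,-0.13,0,0],[1,0,-0.18,0,0],[1,0,-0.23,0,0],[1,0,-0.26,0,0],[1,0.02,-0.271,0,0],[1,0.05,-0.271,0,0],[1,0.08,-0.271,0,0],[1,0.09,-0.271,0,0],[1,0.09,-0.271,0,0]]}}

```text
time_s: 12.78
tool_pos: [0.5312, -0.1153, 0.1733]
tool_rot: [179.6, 89.9, -159.8]
force: [0.7, -0.4, 0.1]
grip_width: 0.0868
```

Run:
```python
from h import *
st([.5313,-.1133,.128])
```

```text
t 12.78 tcp [ 0.5312 -0.1153  0.1733] x [-1.1e-03 -4.0e-04 -1.0e+00] z [ 0.936  0.353 -0.001] jawaz 20.65
q [-14.1   8.3  25.7 104.3  -3.8  68.3  33.4] F [ 0.65 -0.42  0.09] M [-0.067 -0.007 -0.023] w 0.0868
delta [0.0453 0.0018 0.0009]
```

Emit:
{"api": "step_arm", "payload": {"deltas": [[1,0.01,0.001,0.001,0],[1,0.025,0.001,0.001,0],[1,0.04,0.001,0.001,0],[1,0.045,0.001,0.001,0],[1,0.045,0.001,0.001,0],[1,0.045,0.001,0.001,0],[1,0.045,0.001,0.001,0]]}}

```text
time_s: 13.65
tool_pos: [0.5325, -0.1131, 0.1291]
tool_rot: [-18.0, 89.9, 2.8]
force: [-0.6, -0.8, 0.2]
grip_width: 0.087
```

Run:
```python
from h import *
st([.5313,-.1133,.128])
```

```text
t 13.65 tcp [ 0.5325 -0.1131  0.1291] x [ 1.1e-03  1.0e-04 -1.0e+00] z [0.935 0.354 0.001] jawaz 20.73
q [-13.7  10.8  25.4 107.   -5.2  63.2  34.4] F [-0.64 -0.8   0.23] M [-0.03  -0.011 -0.01 ] w 0.087
delta [ 0.0011  0.0003 -0.0012]
```

Emit:
{"api": "step_arm", "payload": {"deltas": [[0.3,0.001,0,-0.001,0],[0,0.001,0,-0.001,0],[-0.2,0.001,0,-0.001,0],[-0.3,0.001,0,-0.001,0],[-0.4,0.001,0,-0.001,0],[-0.5,0.001,0,-0.001,0],[-0.5,0.001,0,-0.001,0],[-0.5,0.001,0,-0.001,0],[-0.5,0.001,0,-0.001,0]], "newtons": 4}}

```text
time_s: 14.78
tool_pos: [0.5313, -0.1134, 0.1276]
tool_rot: [-1.1, 90.0, 19.6]
force: [-0.1, -0.8, -0.3]
grip_width: 0.0258
```

Run:
```python
from h import *
st([.5313,-.1133,.128])
o=[]
for n in('scene',):
    im,d=read_camera(n); v,u=proj(n,[.531,-.1135,.1])[::-1].astype(int)
    c=im[v-40:v+28,u-45:u+35]
save(cv2.resize(c,None,fx=8,fy=8,interpolation=cv2.INTER_CUBIC),'v7.png')
```

```text
t 14.78 tcp [ 0.5313 -0.1134  0.1276] x [ 3.e-04  1.e-04 -1.e+00] z [0.935 0.354 0.   ] jawaz 20.73
q [-13.7  10.8  25.4 107.3  -5.2  63.   34.4] F [-0.08 -0.81 -0.26] M [ 0.02  -0.064 -0.011] w 0.0258
delta [-0.0004  0.0001  0.    ]
```

View pics/v7.png

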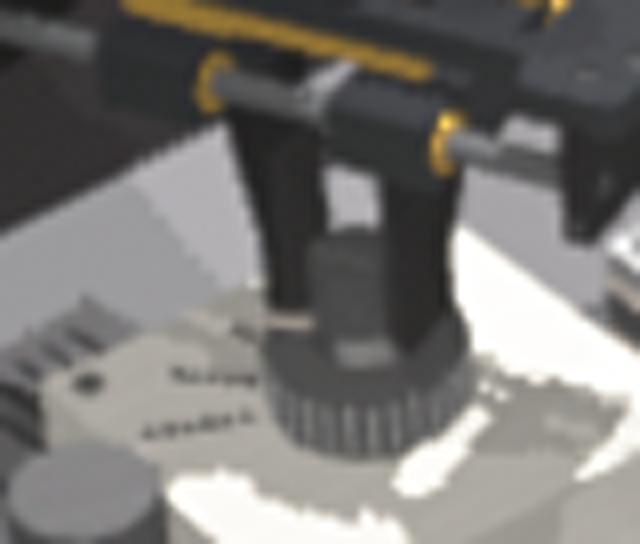

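Emit:
{"api": "step_arm", "payload": {"deltas": [[-0.6,0,0,0,0],[-0.6,0,0,0,0],[-0.6,-0.001,0,0,0],[-0.6,-0.003,0,0,0],[-0.6,-0.005,0,0,0],[-0.6,-0.007,0,0,0],[-0.6,-0.009,0,0,0],[-0.6,-0.01,0,0,0],[-0.6,-0.01,0,0,0],[-0.6,-0.01,0,0,0]], "newtons": 12}}

```text
time_s: 16.08
tool_pos: [0.5312, -0.1135, 0.1377]
tool_rot: [20.0, 90.0, 40.8]
force: [0.5, 0.0, -2.1]
grip_width: 0.0255
```

Run:
```python
from h import *
st([.5313,-.1133,.1676])
```

```text
t 16.07 tcp [ 0.5312 -0.1135  0.1377] x [ 1.e-04  1.e-04 -1.e+00] z [0.935 0.354 0.   ] jawaz 20.73
q [-13.8  10.2  25.5 106.7  -4.9  64.2  34.2] F [ 0.52  0.04 -2.12] M [ 0.038 -0.2    0.007] w 0.0255
delta [-0.0299  0.0001  0.0002]
```

Rod is carried (−2.1 N, little side force). Continue up 30 mm.

Emit:
{"api": "step_arm", "payload": {"deltas": [[-0.6,-0.002,0,0,0],[-0.6,-0.005,0,0,0],[-0.6,-0.009,0,0,0],[-0.6,-0.013,0,0,0],[-0.6,-0.017,0,0,0],[-0.6,-0.021,0,0,0],[-0.6,-0.025,0,0,0],[-0.6,-0.028,0,0,0],[-0.6,-0.03,0,0,0],[-0.6,-0.03,0,0,0],[-0.6,-0.03,0,0,0],[-0.6,-0.03,0,0,0]]}}

```text
time_s: 17.58
tool_pos: [0.5311, -0.1134, 0.1674]
tool_rot: [144.7, 90.0, 165.4]
force: [0.0, 0.0, -2.8]
grip_width: 0.0258
```

Run:
```python
from h import *
st([.5313,-.1133,.1676])
im,d=read_camera('scene'); v,u=proj('scene',[.531,-.1135,.1])[::-1].astype(int)
c=im[v-40:v+28,u-45:u+35]
save(cv2.resize(c,None,fx=8,fy=8,interpolation=cv2.INTER_CUBIC),'v8.png')
```

```text
t 17.57 tcp [ 0.5311 -0.1134  0.1674] x [-2.e-04  1.e-04 -1.e+00] z [ 0.935  0.354 -0.   ] jawaz 20.73
q [-14.1   8.5  25.6 104.8  -4.   67.6  33.5] F [ 0.02  0.04 -2.84] M [-0.051 -0.013 -0.037] w 0.0258
delta [-0.0002  0.      0.0002]
```

View pics/v8.png

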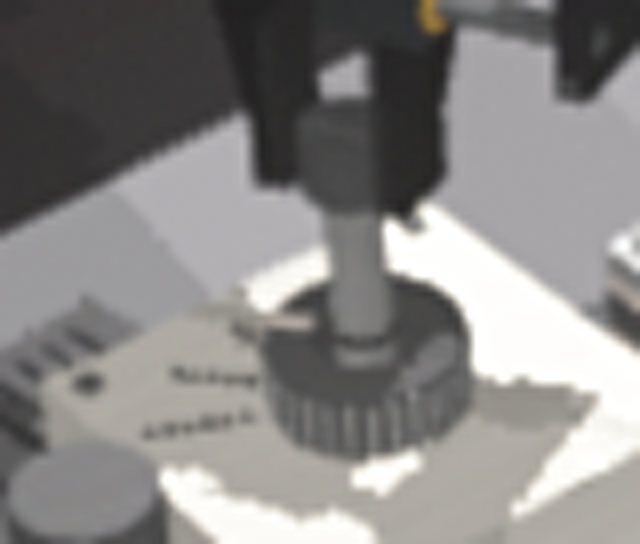

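```bash
python3 -c "
from h import *
print(env.sign_off()); st()"
```

```text
the job is handed in; nothing more can be done
None
the job is handed in; nothing more can be done
```

The collar is at mark 5 and the rod is drawn about 40 mm, held steady in the gripper. I handed the job in at about 17.6 s and got no verdict back.

- **Collar:** I gripped it across the outside, turned it about 103° counterclockwise and let go before touching the rod. An unobstructed top view then put the pointer at about 1.80–1.86 rad, against a target of 1.8. I did not measure that angle again after the draw, but in the last picture the pointer looked unchanged.
- **Rod:** I took it by the knob at 12 N and lifted it straight up, the tool rising from 127.6 to 167.4 mm, or 39.8 mm. The last reading showed under 0.1 N sideways and -2.8 N along the vertical, about the rod's own weight. The tool was vertical to within 0.001 rad. In the last picture the black ring sits level with the collar's top and the fingers are well clear of the collar.
- **Disagreements and gaps:**
  - An earlier scene-camera estimate of the pointer was ambiguous by about half a mark. That is why I moved the arm aside for the top view, and I relied on that one.
  - While turning the collar the wrist force rose to about 11 N and the tool drifted about 2 mm. Both cleared when I released it.
  - I did not check the positions of the other objects afterwards. The arm did not go near them, and no force reading suggested contact.

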